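Load the glass flat on the convex test glass and hold the index plunger out

TASK

I want to check this test glass for rings at several angles. With the rotary stage still pinned, pick up the round glass flat in its ring from the blue mat and lay it gently, without dropping it, on top of the domed test glass, centred so that it balances level there on its own. Then pull the stage's index plunger straight up to its stop and keep holding it there, with the flat still balanced: finish while holding it out, and leave the turning of the stage to me. Leave the other things on the mat and bench where they are.

Things in the scene. Friction and masses are not known exactly. Their poses are not given: they have to be found in the camera images.
- stand: Bench index stand, fixed: round grey base 196 mm across, turning aluminium platter (180 mm across, top 62 mm above the bench, 12 index holes near its rim), steel bracket at one side. Origin on the bench on the platter's upright axis; z up; +x points level to the index plunger, 80 mm out. Bracket 40 mm wide, top at 84 mm, from 62 to 124 mm out. A low clamp screw sticks out to +y, 122 mm out.
- dome_top (a point): Highest point of the domed test glass at the middle of the platter, 84 mm above the bench. The dome is part of a sphere of 60 mm radius, 72 mm across where it leaves its dark ring cell (100 mm across, top 72.5 mm above the bench). z up.
- stage (a joint): Turn of the platter about its upright axis, rad, 0 at the start. While the plunger's pin is in its hole the platter can turn only about 0.01 rad; with the pin out it turns by hand against light friction.
- knob: Black round ribbed pull knob of the index plunger, on top of the bracket. Head 26 mm across and 17 mm tall on an 18 mm neck 8 mm tall; its axis is upright and it moves straight up only. Origin on its axis at the pin's tip, 58 mm below the middle of the head (52 mm above the bench when seated).
- knob_grip (a point): Middle of the knob's head, on its axis, 110 mm above the bench when seated (head from 101 to 118 mm; a 25 mm hexagon nut below the knob has its top at 90 mm, the bracket's top is at 84 mm). To keep clear of the flat on the dome, close the fingers along the stand's y axis.
- plunger (a joint): Lift of the plunger, m: 0 = pin seated 10 mm deep in its hole, 0.014 = against its upper stop. The pin is clear of the platter above 0.010. A spring pulls it back down: about 5 N when seated, rising evenly to about 10 N at the stop; knob and pin weigh 60 g. It snaps back when let go.
- flat: The optical flat: round glass plate set flush in a dark metal ring with fine ribs, 50 mm across and 12 mm thick, about 70 g, lying on the mat. Origin at the centre of its underside, z up. Both faces are flat and alike.
- mat: Soft blue mat, 190 mm (x) by 260 mm (y), 4 mm thick, fixed to the bench. Origin at the centre of its underside. The flat lies in its -y half, the other small things in its +y half.
- mount: Bystander on the mat: black cylindrical specimen mount, 30 mm across, 20 mm tall, upright. Origin at the centre of its underside.
- prism: Bystander on the mat: glass cube, 30 mm each way. Origin at the centre of its underside.
- canister: Bystander on the mat: black canister with aluminium screw lid, 42 mm across, 40 mm tall. Origin at the centre of its underside.
- jar: Bystander on the bench: brown jar with white cap, 56 mm across, 75 mm tall. Origin at the centre of its underside.
Not all that is in view belongs to the job. There is more than one size of the flat; the job needs the largest.

How it is judged:
On the way, in this order (a step that is already met when the one before it is completed fails the run):
1. the flat lies balanced on the dome, let go, while the plunger is still seated (horizontal distance between flat and dome_top below 0.009 m and height (world z) of flat between 0.08 and 0.088 m and angle between flat's own z axis and vertical below 0.15 rad and contact force between flat and stand above 0.2 N and contact force between flat and the arm below 0.05 N and contact force between flat and the fingers below 0.05 N and value of joint plunger below 0.002 m), for 0.5 s.
2. the plunger is pulled up to its stop, held in the fingers (value of joint plunger above 0.0125 m and contact force between the fingers and knob above 5 N), for 0.3 s.
At the end, for the whole second after the job is handed in: The fingers hold the plunger up at its stop (at least 12.5 of 14 mm), its pin clear of the hole; the stage is not turned (within 0.09 rad); the flat rests on the dome alone, untouched and at rest, centred within 9 mm and level within 0.15 rad (all of step 2 and value of joint stage between -0.09 and 0.09 rad and horizontal distance between flat and dome_top below 0.009 m and height (world z) of flat between 0.08 and 0.088 m and angle between flat's own z axis and vertical below 0.15 rad and contact force between flat and stand above 0.2 N and contact force between flat and the fingers below 0.05 N and contact force between flat and the arm below 0.05 N and linear speed of flat below 0.02 m/s); the arm keeps its last pose, push and grip.
It fails at once if the plunger is lifted while the flat is not on the dome (value of joint plunger above 0.004 m and horizontal distance between flat and dome_top above 0.02 m).
It fails at once if the flat is pressed hard on the test glass (contact force between flat and stand above 35 N).
It fails at once if the flat is dropped onto the test glass or off it instead of being laid down (horizontal distance between flat and dome_top below 0.08 m and contact force between flat and the fingers below 0.05 N and linear speed of flat above 0.4 m/s).
It fails at once if the stage is turned (value of joint stage above 0.2 rad or value of joint stage below -0.2 rad).
It fails at once if another thing on the mat or the bench is moved (distance of any of mount, prism, canister, jar from where it was at the start of the episode above 0.02 m).
It also fails if it takes over 45 s, if anything falls off the work surface, if the arm or the gripper's body presses on something with over 40 N, if the wrist force passes 120 N, or if a joint passes its speed limit or range.

ROBOT

A 6-joint arm with a two-finger parallel gripper is mounted at the origin on the work surface. World frame = base frame: x ahead of the robot, y to its left, z up, the work surface at z = 0. Lengths are in m, angles in rad, forces in N, time in s.
With the tool pointing down it reaches from about 0.325 to 0.875 m from the base axis. Payload 4.4 kg.
Tool frame: the origin (TCP) lies midway between the tips of the shut fingers; the grasp point (between the pads) lies 19 mm behind it; z points along the fingers, y is the line along which they close (so a half turn about z gives the same grasp; the last joint's range is limited). The gripper opens to 85 mm and grips with 20 to 120 N. Pads are 22 mm wide; open, the fingers measure 114 mm over their backs; the gripper's body (76 mm by 85 mm) begins 54 mm behind the grasp point. The pads swing forward as they close: fully open they stand 13 mm farther back than shut.
Start: joints at [1.159, 0.207, 1.542, -0, 1.393, -0.15], TCP at [0.149, 0.555, 0.231] pointing down, gripper open.
Joint ranges: [-2.73, 2.73], [-0.86, 2.22], [0.23, 2.46], [-1.11, 4.25], [0.08, 2.63], [-2.82, 2.82]. Speed limits (rad/s): [2.79, 2.79, 3.14, 3.14, 3.14, 3.14].

INTERFACE

Orientations are given as a unit quaternion [w, x, y, z].
In Python, from rig import ctrl, imaging, hand_in gives the robot as it stands. The module is installed in compiled form; this text tells all that it offers.
- The arm moves only by the tool step_arm, never from a script. Its argument "commands" is a list of rows, each a list of 4 numbers: the shift along the tool's x, y, z in mm, then the turn about the tool's z in degrees. In form: [[x, y, z, twist], ...]. A call has 1 to 12 rows; each row shifts and turns the commanded pose from where the row before left it, along the tool's axes as they then stand; what a row does not reach is not made up. A row lasts 1/12 s, in which the tool goes at most 41.7 mm and 7.16 degrees, less where a joint would pass 70% of its speed; a pose out of reach is approached as far as the arm can. A call is refused whole if a number of a shift passes 41.7 or a number of a turn 7.16, either way. A call with a gripper value outside its range is refused whole. "grip" is the opening, from -1 (shut) to 1 (fully open), set as the call begins (left out, the last holds). The fingers move at their own pace and stop on an object; "squeeze" is the grip in N (left out, the last holds). Time passes only in rows, so rows that do not move let the fingers close. It gives the time, the measured TCP pose, the force, the opening and the grip force at its end, in the units of the state.
- ctrl.sense(): the state, without advancing time (a new reading comes with each control period).
- imaging.capture(name): name is "scene" or "side" or "wrist"; returns a dict with "image" (420x560x3 uint8, blue, green, red), "K" (3x3 intrinsics, pixels), "dist" ([k1, k2, p1, p2, k3] as OpenCV has them; the pictures are not rectified), "eye" and "attitude" of the camera in the world; the wrist camera has in their place "mount" (4x4, takes a point from camera to tool coordinates, whose origin is the TCP and whose axes are the flange's). Camera axes: x right, y up, looking along -z (the intrinsics and any distortion apply to the point x, -y, -z); pixel columns grow to the right and rows downward; lengths in m; the calibration is good to about 2 mm. A picture is of the moment at which its call begins: read the wrist's pose just before it. There is no depth.
- hand_in(): hands the job in; it is judged then, once.
Trained networks look in a picture, given as the dict that the camera call returned (one of the last four; its "shot" number tells which), for a name from the list of things; names that differ only in an ending like _2 or _b are one class to them, and where a whole thing is asked for, a point or a joint stands for the part that bears it (a point fixed in the world has none). Each returns a list of dicts, best first, with "confidence" (0 to 1); they miss things now and then, are a little off and sometimes report something else, mostly with a low value. They report only what shows in the picture. A call takes as long as a camera call. They do not tell look-alikes from the thing itself.
- imaging.spot_in(picture, thing): "at" ([x, y, z] in m, in world coordinates, good to about 4 mm: the middle of the surface that is visible of it).
- imaging.silhouettes(picture, thing): "pixels" (420x560 bool, what is visible of it).
- imaging.spot_point(picture, thing): "at" ([x, y, z] in m, in world coordinates, good to about 4 mm: a listed point, or the origin of a listed thing).
The state is a dict: "t": time; "joint_positions": joint angles; "joint_vel": joint speeds; "effort": joint torques, N m; "eef_pos": TCP position; "tool_rot": TCP orientation; "force": force on the tool from outside, world axes, zero at the start; "wrist_torque": the same for the moment, N m; "grip_width": finger opening in m; "finger_force": force on a finger pad.
Only numpy, scipy, OpenCV 4.12 (cv2) and the standard library are available. Lean on these libraries where they do the work, as an engineer would, in place of code of your own. Each camera call takes 0.05 s, during which the arm holds its last target. There are 200 camera calls.

## Working session

There is one attempt and no reset: what is moved stays moved. The work goes in short steps, Python scripts to look and compute and a tool call to move; the robot and the scene stay as the last step left them, time stands still between calls to the robot, and variables do not carry over. Pictures are saved under pics/ and viewed, at most 10 in all, crops included, and the job is handed in when it is done.

Besides the shell and the picture viewer there is one more tool, called as name(argument=value, ...), one argument or row to a line, values as JSON. step_arm: Moves the arm, as the interface text tells. Its arguments: {"type":"object","properties":{"commands":{"type":"array"},"grip":{"type":"number"},"squeeze":{"type":"number"}},"required":["commands"]}

```bash
mkdir -p pics
cat > h.py <<'E'
import numpy as np, cv2
from rig import ctrl, imaging, hand_in
from scipy.spatial.transform import Rotation as R
def rot(q): return R.from_quat([q[1],q[2],q[3],q[0]]).as_matrix()
def campose(p,s=None):
    if 'mount' in p:
        M=np.array(p['mount']); Rt=rot(s['tool_rot'])
        return Rt@M[:3,3]+np.array(s['eef_pos']), Rt@M[:3,:3]
    a=np.array(p['attitude'],float)
    return np.array(p['eye']), (a if a.shape==(3,3) else rot(a))
def onplane(p,uv,z,s=None):
    e,A=campose(p,s)
    u=cv2.undistortPoints(np.array(uv,float).reshape(-1,1,2),np.array(p['K']),np.array(p['dist'])).reshape(-1,2)
    d=np.c_[u[:,0],-u[:,1],-np.ones(len(u))]@A.T
    return e+d*((z-e[2])/d[:,2])[:,None]
E
python3 - <<'E'
from h import *
np.set_printoptions(precision=4,suppress=True)
s=ctrl.sense(); print(s['eef_pos'],s['tool_rot'],s['grip_width'])
for c in ['scene','side']:
    p=imaging.capture(c); cv2.imwrite(f'pics/{c}0.png',p['image'])
    if c=='scene': print(p['eye'],p['attitude'],p['K'],p['dist'])
    for n in ['flat','knob_grip','dome_top','stand','mat','canister','prism','mount','jar']:
        print(c,n,[(np.round(d['at'],4),round(d['confidence'],2)) for d in imaging.spot_point(p,n)][:4])
E
```

```text
[0.1485 0.5547 0.2301] [-0.0003  0.1305  0.9914 -0.0011] 0.08519197015111649
[1.0688 0.2255 0.7909] [0.5239 0.1857 0.2805 0.7825] [[452.9162   0.     279.959 ]
 [  0.     452.9162 210.3078]
 [  0.       0.       1.    ]] [-0.1066  0.      0.      0.      0.    ]
scene flat [(array([0.5067, 0.1035, 0.0019]), 0.93), (array([ 0.3474,  0.0966, -0.0012]), 0.67), (array([0.3542, 0.1891, 0.002 ]), 0.67)]
scene knob_grip [(array([ 0.5036, -0.0926,  0.1102]), 0.54)]
scene dome_top [(array([ 0.511, -0.175,  0.081]), 0.6)]
scene stand [(array([ 0.5132, -0.1749, -0.0003]), 0.88), (array([ 0.4982, -0.0919,  0.0488]), 0.63)]
scene mat [(array([0.5073, 0.1589, 0.0021]), 0.62)]
scene canister [(array([0.5334, 0.2568, 0.0007]), 0.87)]
scene prism [(array([0.5547, 0.1988, 0.0088]), 0.81)]
scene mount [(array([0.4543, 0.2089, 0.0017]), 0.7), (array([ 0.7784, -0.0053, -0.0003]), 0.6)]
scene jar [(array([ 0.776 , -0.0042,  0.0021]), 0.59)]
side flat [(array([ 0.3464,  0.0964, -0.0005]), 0.98), (array([0.5003, 0.1066, 0.0058]), 0.87), (array([ 0.3535,  0.1856, -0.0029]), 0.67)]
side knob_grip [(array([ 0.5013, -0.0874,  0.111 ]), 0.68)]
side dome_top [(array([ 0.506 , -0.1709,  0.0832]), 0.58), (array([0.5558, 0.1971, 0.0059]), 0.54), (array([0.498 , 0.1061, 0.0057]), 0.19)]
side stand [(array([ 0.5085, -0.1719, -0.0002]), 0.67)]
side mat [(array([0.5101, 0.1622, 0.0028]), 0.96), (array([0.5368, 0.2587, 0.004 ]), 0.16)]
side canister [(array([0.5332, 0.2576, 0.0034]), 0.76)]
side prism [(array([0.5583, 0.1967, 0.0049]), 0.61)]
side mount [(array([0.4597, 0.2084, 0.0075]), 0.64)]
side jar [(array([ 0.7804, -0.004 ,  0.001 ]), 0.94)]
```

View pics/scene0.png

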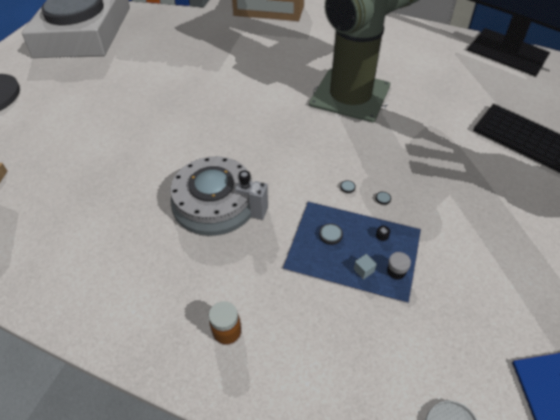

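View pics/side0.png

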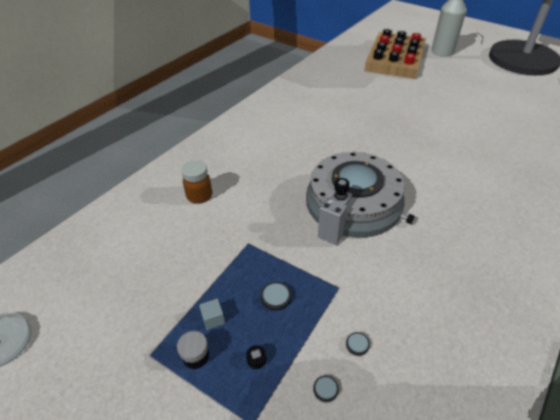

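The scene picture shows three round flats. The one at (331,233) on the mat is the largest. The ones at (347,186) and (383,198) are small and lie on the bench. In the side view the same three are at (276,296), (357,343) and (326,388). I choose the one on the mat at about (0.503, 0.105) and will check it close up from above. The knob is at scene (245,178), with the stand's +x pointing at about 95° in the world.

step_arm(
  commands=[
    [-33,-24,0,0],
    [-33,-24,0,0],
    [-33,-24,0,0],
    [-33,-24,0,0],
    [-33,-24,0,0],
    [-33,-24,0,0],
    [-33,-24,0,0],
    [-33,-24,0,0],
    [-33,-24,0,0],
    [-33,-24,0,0],
    [-33,-24,0,0],
    [-33,-24,0,0],
  ],
  grip=1,
)

```text
t: 2.0
eef_pos: [0.4578, 0.1729, 0.2317]
tool_rot: [0.0, 0.131, 0.991, 0.0]
force: [-0.3, 1.0, 0.9]
grip_width: 0.0855
finger_force: 0.0
```

step_arm(
  commands=[
    [-32,-27,0,0],
    [-32,-27,0,0],
    [0,0,0,7],
    [0,0,0,7],
    [0,0,0,7],
    [0,0,0,7],
    [0,0,0,7],
    [0,0,0,7],
    [0,0,0,7],
    [0,0,0,7],
    [0,0,0,7],
    [0,0,0,7],
  ],
)

```text
t: 3.0
eef_pos: [0.5044, 0.1063, 0.2313]
tool_rot: [0.0, 0.678, 0.735, 0.0]
force: [1.1, -0.0, 0.1]
grip_width: 0.0854
finger_force: 0.0
```

```bash
cat >> h.py <<'E'
np.set_printoptions(precision=4,suppress=True)
def st():
    s=ctrl.sense(); T=rot(s['tool_rot']); print('t',round(s['t'],2),'pos',np.array(s['eef_pos']),'yaw_y',round(np.degrees(np.arctan2(T[1,1],T[0,1])),2),'tz',T[:,2],'w',round(s['grip_width'],4),'F',np.array(s['force']),'ff',s['finger_force']); return s
def rel(s,target): return rot(s['tool_rot']).T@(np.array(target)-np.array(s['eef_pos']))*1000
E
cat > look.py <<'E'
from h import *
import sys
s=st(); p=imaging.capture('wrist'); cv2.imwrite(sys.argv[1],p['image'])
for n in sys.argv[2:]:
    print(n,[(np.array(d['at']),round(d['confidence'],2)) for d in imaging.spot_point(p,n)][:4])
    for d in imaging.silhouettes(p,n)[:2]:
        m=d['pixels'].astype(np.uint8); c,_=cv2.findContours(m,0,2); c=max(c,key=cv2.contourArea)
        (x,y),(a,b),_=cv2.fitEllipse(c)
        for z in ((.016,) if n=='flat' else (.118,)): print('  ell',x,y,a,b,d['confidence'],onplane(p,[x,y],z,s), np.ptp(onplane(p,c.reshape(-1,2),z,s),axis=0))
E
python3 look.py pics/w1.png flat
```

```text
t 3.0 pos [0.5044 0.1063 0.2313] yaw_y 4.65 tz [ 0.0001  0.     -1.    ] w 0.0854 F [ 1.0805 -0.0407  0.0587] ff 0.0
flat [(array([0.3475, 0.0967, 0.0013]), 0.87), (array([0.3487, 0.1855, 0.0007]), 0.82), (array([0.499 , 0.1051, 0.0067]), 0.69), (array([0.5334, 0.2582, 0.005 ]), 0.34)]
  ell 130.98968505859375 165.35604858398438 32.95228576660156 34.296749114990234 0.82 [[0.3524 0.0987 0.016 ]] [0.0366 0.0367 0.    ]
  ell 130.9761199951172 81.93766784667969 34.92350387573242 37.96311950683594 0.76 [[0.3545 0.1826 0.016 ]] [0.0365 0.0353 0.    ]
```

Run:
```python
from h import *
s=st(); p=imaging.capture('wrist')
for d in imaging.silhouettes(p,'flat'):
    m=d['pixels'].astype(np.uint8); c,_=cv2.findContours(m,0,2); c=max(c,key=cv2.contourArea)
    e=cv2.fitEllipse(c); print(e,d['confidence'],onplane(p,[e[0]],.016,s),np.ptp(onplane(p,c.reshape(-1,2),.016,s),axis=0))
```

```text
t 3.15 pos [0.5044 0.1063 0.2313] yaw_y 5.17 tz [ 0.0002 -0.     -1.    ] w 0.0852 F [-0.0849 -0.465  -1.2891] ff 0.0
((270.23773193359375, 170.18124389648438), (46.25267791748047, 46.35215377807617), 113.84718322753906) 0.96 [[0.4978 0.1047 0.016 ]] [0.0491 0.0493 0.    ]
((131.76853942871094, 80.06005859375), (34.863895416259766, 37.574485778808594), 140.07989501953125) 0.8 [[0.3547 0.1831 0.016 ]] [0.0364 0.0347 0.    ]
((131.24900817871094, 164.02500915527344), (33.42463302612305, 34.602352142333984), 134.7809295654297) 0.7 [[0.3528 0.0988 0.016 ]] [0.0366 0.0368 0.    ]
((255.25238037109375, 374.6022644042969), (5.086807727813721, 12.910812377929688), 96.18889617919922) 0.15 [[ 0.5012 -0.1633  0.016 ]] [0.0158 0.0085 0.    ]
```

View pics/w1.png

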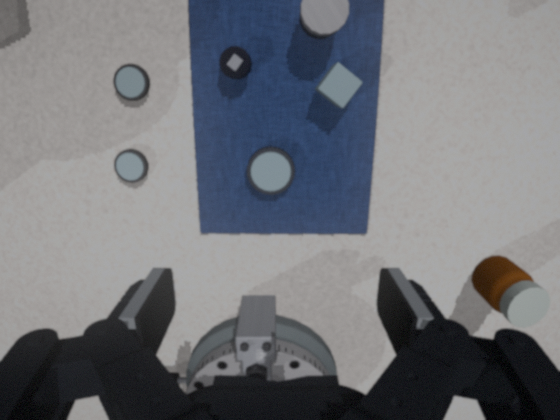

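The wrist view confirms it: the flat at (270,171) measures 49 mm across, while the look-alikes at (131,82) and (131,165) measure 36 mm.

step_arm(
  commands=[
    [-1,-6.5,30,0],
    [0,0,35,0],
    [0,0,35,0],
    [0,0,30,0],
    [0,0,0,0],
    [0,0,0,0],
  ],
)

```text
t: 3.75
eef_pos: [0.4964, 0.1047, 0.0999]
tool_rot: [-0.002, 0.675, 0.738, -0.002]
force: [1.6, 1.0, 0.5]
grip_width: 0.0857
finger_force: 0.0
```

```bash
python3 look.py pics/w2.png flat
```

```text
t 3.75 pos [0.4964 0.1047 0.0999] yaw_y 5.06 tz [-0.0046 -0.0002 -1.    ] w 0.0857 F [1.6095 0.9777 0.4962] ff 0.0
flat [(array([ 0.3454,  0.0998, -0.0021]), 0.94), (array([0.3492, 0.1824, 0.0018]), 0.86), (array([0.5001, 0.1046, 0.0045]), 0.74)]
  ell 69.2935791015625 74.18484497070312 54.26218795776367 58.71189498901367 0.82 [[0.3571 0.1828 0.016 ]] [0.0388 0.0345 0.    ]
  ell 73.31328582763672 198.25796508789062 47.687129974365234 52.01619338989258 0.78 [[0.3544 0.1003 0.016 ]] [0.0386 0.0361 0.    ]
```

step_arm(
  commands=[
    [0,2,30,0],
    [0,0,30,0],
    [0,0,20,0],
    [0,0,10,0],
    [0,0,6,0],
    [0,0,0,0],
    [0,0,0,0],
  ],
)

```text
t: 4.48
eef_pos: [0.5017, 0.105, 0.0068]
tool_rot: [0.001, 0.676, 0.737, 0.001]
force: [-0.4, -0.3, 0.5]
grip_width: 0.0855
finger_force: 0.0
```

step_arm(
  commands=[
    [0,0,0,0],
    [0,0,0,0],
    [0,0,0,0],
    [0,0,0,0],
    [0,0,0,0],
    [0,0,0,0],
    [0,0,0,0],
    [0,0,0,0],
  ],
  grip=-1,
  squeeze=25,
)

```text
t: 5.15
eef_pos: [0.501, 0.105, 0.0067]
tool_rot: [0.001, 0.676, 0.737, 0.001]
force: [-1.5, 0.1, 5.6]
grip_width: 0.0484
finger_force: 25.0
```

step_arm(
  commands=[
    [0,0,0,0],
    [0,0,0,0],
    [0,0,0,0],
    [0,0,0,0],
  ],
)

```text
t: 5.48
eef_pos: [0.501, 0.105, 0.0066]
tool_rot: [0.001, 0.676, 0.737, 0.001]
force: [-1.1, 0.4, 5.5]
grip_width: 0.0485
finger_force: 25.0
```

step_arm(
  commands=[
    [0,0,-5,0],
    [0,0,-15,0],
    [0,0,-30,0],
    [0,0,-40,0],
    [0,0,-40,0],
    [0,0,-40,0],
    [0,0,-30,0],
    [0,0,0,0],
  ],
)

```text
t: 6.15
eef_pos: [0.5051, 0.1052, 0.2141]
tool_rot: [0.006, 0.675, 0.737, 0.006]
force: [1.5, -0.1, 0.7]
grip_width: 0.0484
finger_force: 26.1
```

step_arm(
  commands=[
    [-20,0,0,0],
    [-30,0,0,0],
    [-35,0,0,0],
    [-35,0,0,0],
    [-35,0,0,0],
    [-30,0,0,0],
    [-20,0,0,0],
    [0,0,0,0],
    [0,0,0,0],
  ],
)

```text
t: 6.9
eef_pos: [0.5174, -0.1, 0.2048]
tool_rot: [-0.001, 0.677, 0.736, 0.0]
force: [-0.2, 0.6, -0.7]
grip_width: 0.0484
finger_force: 26.1
```

```bash
python3 look.py pics/w3.png knob_grip dome_top stand flat
python3 - <<'E'
from h import *
for c in ('scene','side'):
    p=imaging.capture(c)
    for n in ('dome_top','knob_grip'): print(c,n,[(np.array(d['at']),round(d['confidence'],2)) for d in imaging.spot_point(p,n)][:2])
E
```

```text
t 6.9 pos [ 0.5174 -0.1     0.2048] yaw_y 4.86 tz [-0.0009  0.0009 -1.    ] w 0.0484 F [-0.2266  0.6204 -0.6875] ff 26.11595392227173
knob_grip [(array([ 0.7785, -0.0042, -0.001 ]), 0.53)]
  ell 252.33494567871094 194.25396728515625 39.03754806518555 41.17982864379883 0.97 [[ 0.4996 -0.0912  0.118 ]] [0.0272 0.0287 0.    ]
dome_top []
  ell 256.2863464355469 239.404052734375 141.9813690185547 187.7952423095703 0.62 [[ 0.5045 -0.124   0.118 ]] [0.1439 0.1048 0.    ]
  ell 275.41351318359375 274.1658630371094 110.60337829589844 114.83181762695312 0.36 [[ 0.5203 -0.1503  0.118 ]] [0.0837 0.092  0.    ]
stand []
  ell 251.33755493164062 220.62429809570312 177.5470733642578 192.05563354492188 0.57 [[ 0.5002 -0.1102  0.118 ]] [0.1581 0.1344 0.    ]
flat [(array([ 0.5195, -0.1022,  0.2037]), 0.79)]
  ell 275.65234375 274.1551513671875 111.70662689208984 115.82274627685547 0.81 [[ 0.525  -0.2062  0.016 ]] [0.1222 0.1338 0.    ]
scene dome_top [(array([ 0.5119, -0.1738,  0.0831]), 0.63)]
scene knob_grip [(array([ 0.5013, -0.0913,  0.1104]), 0.72)]
side dome_top [(array([ 0.503 , -0.1695,  0.0851]), 0.82), (array([0.4643, 0.2078, 0.0035]), 0.29)]
side knob_grip [(array([ 0.5   , -0.0869,  0.108 ]), 0.73)]
```

View pics/w3.png

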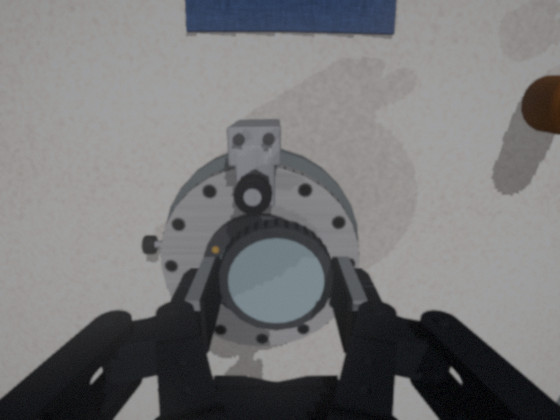

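The flat is held between the fingers at (276,274). The knob is at (252,195), the clamp screw at (150,244), and eight platter holes are visible. I'll fit the axis to the holes.

```bash
cat > fit.py <<'E'
from h import *
from scipy.optimize import least_squares
s=st(); p=imaging.capture('wrist'); g=cv2.cvtColor(p['image'],6)
H=np.array([(209,190),(178,224),(171,266),(221,329),(262,338),(303,328),(338,222),(305,189)],float)
R_=[]
for u,v in H.astype(int):
    w=g[v-7:v+8,u-7:u+8].astype(float); k=np.clip(w.min()+35-w,0,None); k*=(w<w.min()+35)
    yy,xx=np.mgrid[-7:8,-7:8]; R_.append((u+(k*xx).sum()/k.sum(),v+(k*yy).sum()/k.sum()))
W=onplane(p,R_,.062,s)[:,:2]
f=lambda q:np.hypot(*(W-q[:2]).T)-q[2]
r=least_squares(f,[.51,-.17,.08],loss='soft_l1',f_scale=.001); print('axis,r',r.x,'res',r.fun, f(r.x)*1000)
a=np.degrees(np.arctan2(*(W-r.x[:2]).T[::-1])); print('ang mod30',a%30)
# joint fit: centre from known radius 80
for n,z in (('flat',s['eef_pos'][2]+.0094),('knob_grip',.118)):
    for d in imaging.silhouettes(p,n)[:1]:
        c=max(cv2.findContours(d['pixels'].astype(np.uint8),0,2)[0],key=cv2.contourArea)
        P=onplane(p,c.reshape(-1,2),z,s)[:,:2]; e=least_squares(lambda q:np.hypot(*(P-q[:2]).T)-q[2],[*P.mean(0),.02],loss='soft_l1',f_scale=.0005).x
        print(n,e)
E
python3 fit.py
```

```text
t 7.65 pos [ 0.5179 -0.0992  0.2053] yaw_y 5.01 tz [-0.0001  0.     -1.    ] w 0.0483 F [-0.7015 -0.7903 -1.2722] ff 26.11629992723465
axis,r [ 0.5072 -0.1728  0.0801] res [-0.0001 -0.0001 -0.      0.0001  0.0004 -0.0006  0.0002  0.0001] [-0.1094 -0.0731 -0.029   0.1265  0.3949 -0.6168  0.1605  0.0845]
ang mod30 [5.6272 5.789  5.8577 5.1358 5.7923 5.7679 5.5012 5.5457]
flat [ 0.5167 -0.0983  0.0259]
knob_grip [ 0.4998 -0.0908  0.0136]
```

step_arm(
  commands=[
    [-15,-4,0,-0.6],
    [-25,-5,0,0],
    [-20,-5,0,0],
    [-12.8,-2.5,0,0],
    [0,0,25,0],
    [0,0,30,0],
    [0,0,25,0],
    [0,0,15,0],
    [0,0,5,0],
    [0,0,0,0],
    [0,0,0,0],
    [0,0,0,0],
  ],
)

```text
t: 8.8
eef_pos: [0.5098, -0.1739, 0.107]
tool_rot: [0.002, 0.672, 0.741, 0.0]
force: [-0.7, -0.6, -0.9]
grip_width: 0.0486
finger_force: 26.1
```

```bash
python3 -c "
from h import *
for i in range(3):
    s=st(); p=imaging.capture('scene' if i<1 else 'side')
cv2.imwrite('pics/side2.png',cv2.resize(p['image'][110:260,270:450],None,fx=4,fy=4))
print(rel(s,[.5077,-.1732,.0866]))
"
```

```text
t 8.8 pos [ 0.5098 -0.1739  0.107 ] yaw_y 5.61 tz [ 0.003  -0.0015 -1.    ] w 0.0486 F [-0.6725 -0.6227 -0.8839] ff 26.116605699062347
t 8.85 pos [ 0.5098 -0.174   0.1071] yaw_y 5.6 tz [ 0.0031 -0.0016 -1.    ] w 0.0483 F [-0.7735  0.9805 -0.3513] ff 26.11641526222229
t 8.9 pos [ 0.5097 -0.1739  0.1071] yaw_y 5.61 tz [ 0.0031 -0.0016 -1.    ] w 0.0485 F [-0.4384  0.5609  0.1271] ff 26.115914583206177
[ 0.9231 -1.9792 20.4466]
```

View pics/side2.png

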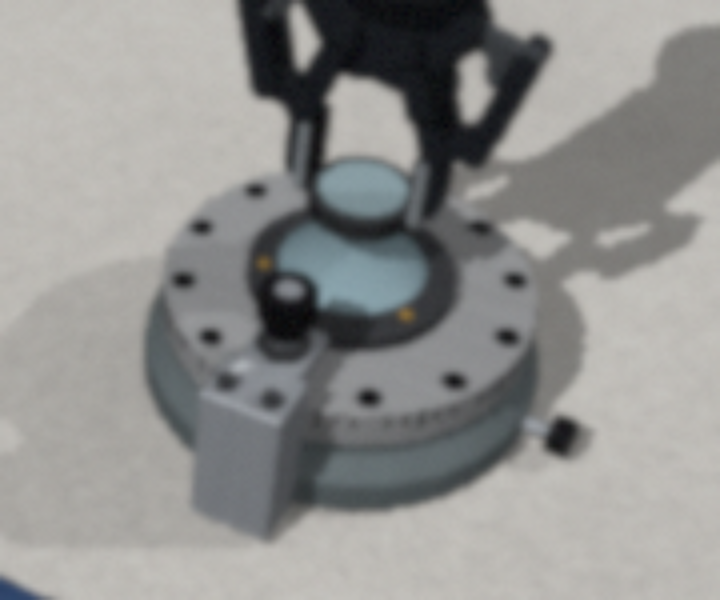

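The flat is held level at (362,195) in the crop, above the dome, and the fingers are clear of the knob at (288,300).

step_arm(
  commands=[
    [1,-2,6,0],
    [0,0,6,0],
    [0,0,3,0],
    [0,0,0,0],
    [0,0,0,0],
  ],
)

```text
t: 9.37
eef_pos: [0.5058, -0.1722, 0.0896]
tool_rot: [-0.001, 0.672, 0.741, -0.0]
force: [-0.0, -0.0, -0.8]
grip_width: 0.0484
finger_force: 26.1
```

step_arm(
  commands=[
    [0,0,1,0],
    [0,0,1,0],
    [0,0,0,0],
    [0,0,0,0],
  ],
)

```text
t: 9.7
eef_pos: [0.5064, -0.1726, 0.0883]
tool_rot: [0.0, 0.672, 0.741, 0.0]
force: [-0.2, 1.4, -0.9]
grip_width: 0.0483
finger_force: 26.1
```

step_arm(
  commands=[
    [0,0,1,0],
    [0,0,0,0],
    [0,0,0,0],
    [0,0,0,0],
  ],
)

```text
t: 10.03
eef_pos: [0.5063, -0.1725, 0.0873]
tool_rot: [0.0, 0.672, 0.741, 0.0]
force: [-0.7, -0.4, 0.1]
grip_width: 0.0484
finger_force: 26.1
```

step_arm(
  commands=[
    [-0.5,1.2,0,0],
    [0,0,0.5,0],
    [0,0,0,0],
    [0,0,0,0],
  ],
)

```text
t: 10.37
eef_pos: [0.5076, -0.1729, 0.0868]
tool_rot: [-0.0, 0.672, 0.741, -0.0]
force: [-0.2, 0.8, -0.3]
grip_width: 0.048
finger_force: 26.1
```

step_arm(
  commands=[
    [0,0,0.5,0],
    [0,0,0,0],
    [0,0,0,0],
  ],
)

```text
t: 10.62
eef_pos: [0.5076, -0.1729, 0.0866]
tool_rot: [0.0, 0.672, 0.741, -0.0]
force: [-1.5, -0.1, 1.7]
grip_width: 0.0486
finger_force: 26.3
```

step_arm(
  commands=[
    [0,0,0.5,0],
    [0,0,0,0],
    [0,0,0,0],
  ],
)

```text
t: 10.87
eef_pos: [0.5076, -0.173, 0.0865]
tool_rot: [0.0, 0.672, 0.741, -0.0]
force: [-1.8, 0.4, 4.6]
grip_width: 0.0484
finger_force: 26.7
```

step_arm(
  commands=[
    [0,0,-0.5,0],
    [0,0,0,0],
    [0,0,0,0],
  ],
  squeeze=20,
)

```text
t: 11.12
eef_pos: [0.5076, -0.1729, 0.0865]
tool_rot: [0.0, 0.672, 0.741, 0.0]
force: [-1.7, 0.3, 4.4]
grip_width: 0.0486
finger_force: 26.4
```

step_arm(
  commands=[
    [0,0,0,0],
    [0,0,0,0],
    [0,0,0,0],
    [0,0,0,0],
    [0,0,0,0],
    [0,0,0,0],
    [0,0,0,0],
    [0,0,0,0],
  ],
  grip=0.55,
)

```text
t: 11.78
eef_pos: [0.5076, -0.1729, 0.0863]
tool_rot: [0.0, 0.672, 0.741, 0.0]
force: [-0.2, -0.4, -0.0]
grip_width: 0.066
finger_force: 0.0
```

```bash
python3 -c "
from h import *
s=st(); p=imaging.capture('side')
print([(d['at'],d['confidence']) for d in imaging.spot_point(p,'flat')])
cv2.imwrite('pics/side3.png',cv2.resize(p['image'][110:260,270:450],None,fx=4,fy=4))
"
```

```text
t 11.78 pos [ 0.5076 -0.1729  0.0863] yaw_y 5.6 tz [ 0.0001 -0.     -1.    ] w 0.066 F [-0.1807 -0.4102 -0.0469] ff 0.0
[([0.3508, 0.0991, -0.0008], 0.93), ([0.5062, -0.1729, 0.0846], 0.8), ([0.3514, 0.1815, -0.0004], 0.62)]
```

View pics/side3.png

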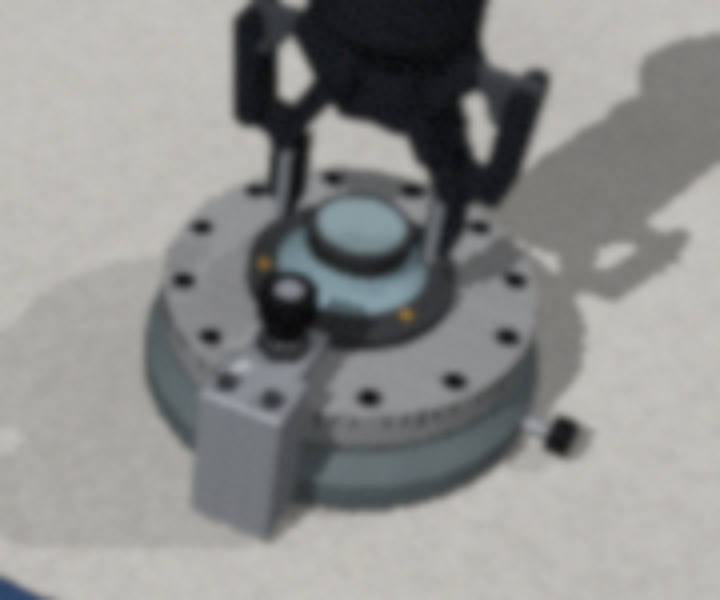

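The flat sits level and free on the dome at (362,230) in the crop. I'll retreat straight up, then move over the knob.

step_arm(
  commands=[
    [0,0,-3,0],
    [0,0,-8,0],
    [0,0,-15,0],
    [0,0,-25,0],
    [0,0,-30,0],
    [0,0,-25,0],
    [0,0,-4,0],
    [0,0,0,0],
  ],
)

```text
t: 12.55
eef_pos: [0.5094, -0.1738, 0.1997]
tool_rot: [0.003, 0.672, 0.741, 0.001]
force: [-0.4, 0.4, 0.4]
grip_width: 0.0664
finger_force: 0.0
```

step_arm(
  commands=[
    [15,0,0,0],
    [25,0,0,0],
    [25,0,0,0],
    [15,0,0,0],
    [0,0,0,0],
    [0,0,0,0],
    [0,0,0,0],
  ],
  grip=0.55,
)

```text
t: 13.13
eef_pos: [0.4991, -0.0931, 0.1952]
tool_rot: [-0.001, 0.672, 0.741, -0.001]
force: [0.5, -0.2, -0.4]
grip_width: 0.066
finger_force: 0.0
```

```bash
python3 -c "
from h import *
s=st(); p=imaging.capture('wrist'); cv2.imwrite('pics/w4.png',p['image'])
print(rel(s,[.4998,-.0935,.093]))
from scipy.optimize import least_squares
for n,z in (('flat',.096),('knob_grip',.118)):
    for d in imaging.silhouettes(p,n)[:3]:
        c=max(cv2.findContours(d['pixels'].astype(np.uint8),0,2)[0],key=cv2.contourArea)
        P=onplane(p,c.reshape(-1,2),z,s)[:,:2]; print(n,d['confidence'],c.reshape(-1,2).mean(0),least_squares(lambda q:np.hypot(*(P-q[:2]).T)-q[2],[*P.mean(0),.02],loss='soft_l1',f_scale=.0005).x)
p=imaging.capture('scene');print([(d['at'],d['confidence']) for d in imaging.spot_point(p,'flat')])
"
```

```text
t 13.13 pos [ 0.4991 -0.0931  0.1952] yaw_y 5.62 tz [-0.0019  0.0003 -1.    ] w 0.066 F [ 0.506  -0.2171 -0.3642] ff 0.0
[ -0.5028   0.8411 102.2049]
flat 0.78 [274.5577 299.1538] [ 0.5062 -0.1715  0.0264]
knob_grip 0.66 [278.5645 210.5484] [ 0.4994 -0.0909  0.0134]
[([0.5105, -0.1736, 0.0837], 0.8), ([0.3473, 0.0997, -0.0009], 0.66), ([0.3542, 0.1852, -0.0013], 0.62), ([0.776, -0.0033, 0.0017], 0.55)]
```

View pics/w4.png

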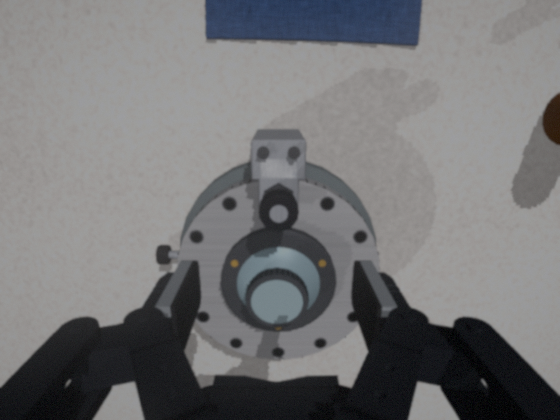

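The flat is balanced and centred, its image at (275,300). The knob at (279,210) lies under the gripper.

step_arm(
  commands=[
    [0,0,20,0],
    [0,0,30,0],
    [0,0,25,0],
    [0,0,15,0],
    [0,0,8,0],
    [0,0,4,0],
    [0,0,0,0],
    [0,0,0,0],
    [0,0,0,0],
  ],
)

```text
t: 14.13
eef_pos: [0.501, -0.0938, 0.0957]
tool_rot: [0.001, 0.672, 0.741, 0.001]
force: [0.4, 0.8, -0.3]
grip_width: 0.0665
finger_force: 0.0
```

```bash
python3 -c "
from h import *
s=st(); print(rel(s,[.4996,-.0930,.093]))
p=imaging.capture('side');cv2.imwrite('pics/side4.png',cv2.resize(p['image'][110:260,270:450],None,fx=4,fy=4))"
```

```text
t 14.13 pos [ 0.501  -0.0938  0.0957] yaw_y 5.59 tz [ 0.0028 -0.0011 -1.    ] w 0.0665 F [ 0.4306  0.7547 -0.3085] ff 0.0
[ 0.9724 -1.342   2.7353]
```

View pics/side4.png

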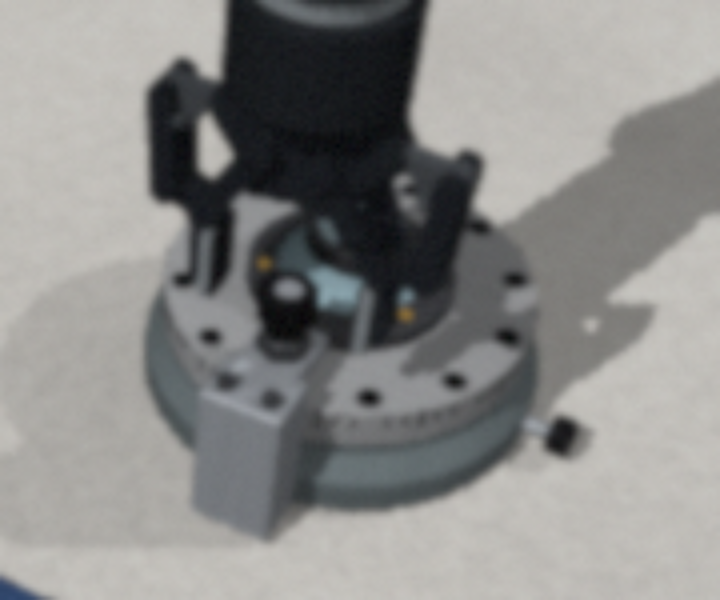

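The fingers straddle the knob (crop (288,305)) and are clear of the flat.

step_arm(
  commands=[
    [0.5,-0.5,2,0],
    [0,0,0,0],
    [0,0,0,0],
    [0,0,0,0],
    [0,0,0,0],
    [0,0,0,0],
  ],
)

```text
t: 14.68
eef_pos: [0.4992, -0.0928, 0.0923]
tool_rot: [0.0, 0.672, 0.741, 0.0]
force: [0.5, 0.3, -0.6]
grip_width: 0.0664
finger_force: 0.0
```

step_arm(
  commands=[
    [0,0,0,0],
    [0,0,0,0],
    [0,0,0,0],
    [0,0,0,0],
    [0,0,0,0],
    [0,0,0,0],
    [0,0,0,0],
    [0,0,0,0],
    [0,0,0,0],
    [0,0,0,0],
  ],
  grip=-1,
  squeeze=60,
)

```text
t: 15.52
eef_pos: [0.5005, -0.0928, 0.0928]
tool_rot: [0.001, 0.672, 0.741, 0.001]
force: [4.5, 1.2, -0.5]
grip_width: 0.0241
finger_force: 58.8
```

step_arm(
  commands=[
    [0,1,0,0],
    [0,0,0,0],
    [0,0,-2,0],
    [0,0,-2,0],
    [0,0,-2,0],
    [0,0,-2,0],
    [0,0,0,0],
    [0,0,0,0],
  ],
)

```text
t: 16.18
eef_pos: [0.5004, -0.0927, 0.0993]
tool_rot: [0.0, 0.672, 0.741, 0.0]
force: [6.6, 0.3, -7.8]
grip_width: 0.024
finger_force: 59.3
```

step_arm(
  commands=[
    [0,0,-2,0],
    [0,0,-2,0],
    [0,0,-1,0],
    [0,0,0,0],
    [0,0,0,0],
  ],
)

```text
t: 16.6
eef_pos: [0.5004, -0.0927, 0.1039]
tool_rot: [0.0, 0.672, 0.741, 0.0]
force: [6.6, -0.8, -10.0]
grip_width: 0.0243
finger_force: 59.3
```

step_arm(
  commands=[
    [0,0,-2,0],
    [0,0,-1,0],
    [0,0,0,0],
    [0,0,0,0],
  ],
)

```text
t: 16.93
eef_pos: [0.5004, -0.0927, 0.1067]
tool_rot: [0.0, 0.672, 0.741, 0.0]
force: [7.4, 0.1, -10.2]
grip_width: 0.0239
finger_force: 59.4
```

step_arm(
  commands=[
    [0,0,-1,0],
    [0,0,0,0],
    [0,0,0,0],
    [0,0,0,0],
  ],
)

```text
t: 17.27
eef_pos: [0.5004, -0.0927, 0.1069]
tool_rot: [0.0, 0.672, 0.741, 0.0]
force: [9.4, -0.7, -14.5]
grip_width: 0.0243
finger_force: 60.1
```

The stop is reached: 14 mm of lift and the force has jumped. One check of the flat before handing in.

```bash
python3 -c "
from h import *
for c in ('side','scene'):
    p=imaging.capture(c);print([(np.array(d['at']),d['confidence']) for d in imaging.spot_point(p,'flat')],[(np.array(d['at']),d['confidence']) for d in imaging.spot_point(p,'knob_grip')][:2])
    if c=='side': cv2.imwrite('pics/side5.png',cv2.resize(p['image'][110:260,270:450],None,fx=4,fy=4))
st()"
```

```text
[(array([ 0.5086, -0.1726,  0.0854]), 0.61), (array([ 0.3492,  0.1   , -0.0034]), 0.61)] [(array([ 0.4998, -0.0892,  0.1224]), 0.8)]
[(array([ 0.5152, -0.1722,  0.0847]), 0.85), (array([0.3558, 0.1855, 0.0034]), 0.69), (array([0.3492, 0.0971, 0.0019]), 0.66)] [(array([ 0.5024, -0.089 ,  0.1229]), 0.58)]
t 17.57 pos [ 0.5003 -0.0927  0.1069] yaw_y 5.58 tz [ 0.0008  0.0003 -1.    ] w 0.0238 F [  9.6034   0.5027 -14.0745] ff 60.06542444229126
```

View pics/side5.png

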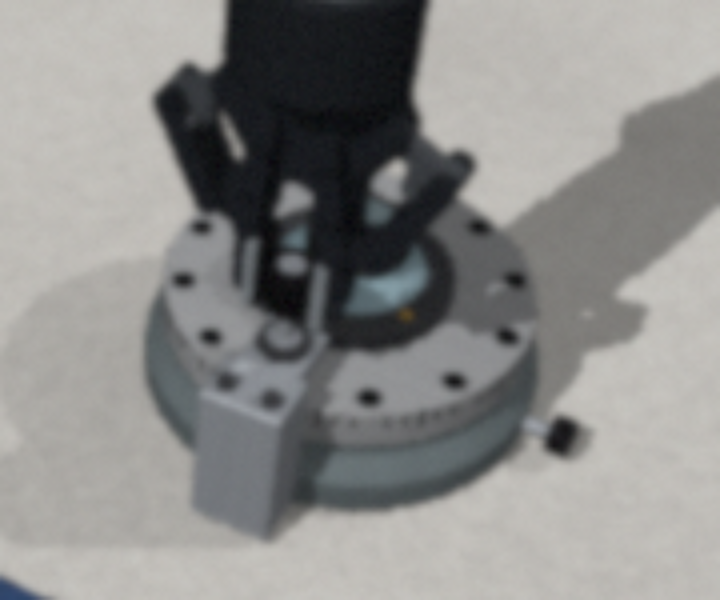

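The knob is held raised at crop (290,280), 12 mm higher by the networks. The flat is still on the dome at about z 0.085, and the stage has not turned.

```bash
python3 -c "
from rig import hand_in
print(hand_in())"
```

```text
the job is handed in; nothing more can be done
None
```

The flat lies balanced on the dome and the gripper is holding the index plunger up at its stop (about 14 mm of lift), with the stage still unturned by the last picture; the job is handed in, but no verdict was returned.

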